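# Close the stirrup pressure cooker

## Robot

A 7-joint arm with a two-finger parallel gripper is mounted at the origin on the work surface. World frame = base frame: x ahead of the robot, y to its left, z up, the work surface at z = 0. Lengths are in m, angles in rad, forces in N, time in s.
With the tool pointing down it reaches from about 0.4 to 0.85 m from the base axis. Payload 4.5 kg.
Tool frame: the origin (TCP) lies on the mounting face of the last link; the fingertips stand 166 mm ahead of it and the grasp point (between the pads) lies 147 mm ahead of it; z points along the fingers, y is the line along which they close (so a half turn about z gives the same grasp; the last joint's range is limited). The gripper opens to 88 mm and grips with 3 to 60 N. Pads are 18 mm wide; open, the fingers measure 123 mm over their backs; the gripper's body (75 mm by 187 mm) begins 45 mm behind the grasp point.
Start: joints at [-1.066, 0.689, -0.195, 1.565, 0.157, 0.902, -0.215], TCP at [0.283, 0.557, 0.405] pointing down, gripper open.
Joint ranges: [-3.01, 3.01], [-0.46, 2.08], [-1.47, 1.51], [0.13, 2.56], [-1, 4.14], [0.04, 2.09], [-2.66, 2.66]. Speed limits (rad/s): [2.57, 2.57, 3.14, 3.14, 3.14, 3.14, 3.14].

## Interface

Orientations are given as a unit quaternion [x, y, z, w].
In Python, from plant import r, snapshot gives the robot as it stands. The module is installed in compiled form; this text tells all that it offers.
- The arm moves only by the tool move_arm, never from a script. Its argument "rows" is a list of rows, each a list of 5 numbers: the shift along the tool's x, y, z in m, then the turn about the tool's z in rad, then the finger opening in m, from 0 to 0.0881. In form: [[dx, dy, dz, spin, claw], ...]. A call has 1 to 10 rows; each row shifts and turns the commanded pose from where the row before left it, along the tool's axes as they then stand; what a row does not reach is not made up. A row lasts 1/12 s, in which the tool goes at most 41.7 mm and 7.16 degrees, less where a joint would pass 70% of its speed; a pose out of reach is approached as far as the arm can. A call with a gripper value outside its range is refused whole. The fingers move at their own pace and stop on an object; "newtons" is the grip in N (left out, the last holds). Time passes only in rows, so rows that do not move let the fingers close. It gives the time, the measured TCP pose, the force, the opening and the grip force at its end, in the units of the state.
- r.get_state(): the state, without advancing time (a new reading comes with each control period).
- snapshot(name): name is "scene" or "top"; returns a dict with "color" (420x560x3 uint8, red, green, blue), "depth" (420x560 float32, m along the optical axis (not along the pixel's ray), 0 where there is no reading), "mtx" (3x3 intrinsics, pixels), "eye" and "orientation" of the camera in the world. Camera axes: x right, y up, looking along -z (the intrinsics and any distortion apply to the point x, -y, -z); pixel columns grow to the right and rows downward; lengths in m; the calibration is good to about 2 mm. A picture is of the moment at which its call begins.
- r.finish_job(): hands the job in; it is judged then, once.
The state is a dict: "clock": time; "q": joint angles; "qd": joint speeds; "joint_torque": joint torques, N m; "tool_pos": TCP position; "eef_rot": TCP orientation; "contact_force": force on the tool from outside, world axes, zero at the start; "moment": the same for the moment, N m; "opening": opening from 0.0 (shut) to 1.0 (fully open); "finger_force": force on a finger pad.
Only numpy, scipy, OpenCV 4.12 (cv2) and the standard library are available. Lean on these libraries where they do the work, as an engineer would, in place of code of your own. Each camera call takes 0.05 s, during which the arm holds its last target. There are 200 camera calls.

## Task

Close the pressure cooker: turn the lid clockwise by its stirrup until the stirrup's hooks are fully home under the pot's lugs, then screw the knob clockwise until the red indicator tab pops out of the lid, and let go. Do not tighten on past that, do not start tightening before the lid is home, and do not shove the cooker about or disturb the other things on the worktop.

Things in the scene. Friction and masses are not known exactly. Their poses are not given: they have to be found in the camera images.
- cooker: stainless pot of the pressure cooker, loose on the worktop, about 4 kg with its lid, 220 mm across and 140 mm tall, standing upright; origin at the centre of its underside, z up. Its two black side handles lie along its +x and -x (out to 157 mm), its two lugs along +y and -y. It slides on the worktop if pushed with some 20 N
- lid (a joint): turn of the lid (with its stirrup, knob and all) about the pot's vertical axis, rad: 0 is fully home (hooks under the lugs, against the end stops, stirrup along the pot's y axis); negative before that, i.e. it closes clockwise seen from above. It stays where it is left; turning it takes about 0.4 N m until it meets the stop
- grip_left (a point): centre of one of the two black hand grips on the stirrup, the flat steel strap over the lid; 78 mm from the cooker's axis, 199 mm above the worktop. The grip is 52 mm long (radially, this point's y axis points outward), 30 mm wide across, 22 mm tall; 29 mm of free height below it down to the lid. This one is at the pot's +y when the lid is home
- grip_right (a point): centre of the other hand grip of the stirrup, diametrically opposite, same size; this point's y axis points inward, towards the cooker's axis. At the pot's -y when home
- knob_wing (a point): centre of the black wing of the clamp knob, on the cooker's vertical axis, 241 mm above the worktop. The wing is 62 mm long along this point's x axis, 16 mm thick along y, 36 mm tall (it spans 25 mm below to 11 mm above this point); below it a 50 mm round collar, whose top is 25 mm below this point. The knob turns clockwise from above to tighten and keeps its height
- knob (a joint): angle of the knob relative to the lid, rad, growing clockwise (tightening); it starts anywhere, so its value does not tell when the clamp is tight. The screw draws the foot down 10 mm per turn. Turning it takes 0.22 N m while free, 0.25 when the foot meets the plate and then about 0.03 more per 0.5 rad, 0.35 when the tab trips. It stays where it is let go. It needs 1.8 to 4.6 rad in all, different each time
- foot: ball-ended steel foot of the clamp screw, 20 mm across, on the cooker's axis under the strap; origin at the lowest point of the ball. It starts 0.1 to 4.5 mm clear of the plate and presses on it when the clamp is tight
- plate: round steel plate, 32 mm across, on the spring pack in the grey boss at the middle of the lid; the foot presses it down. Its top is 36 mm above this body's origin. The clamp force is 80 N when the tab trips, about 1.8 rad of knob after the foot first touched, and then grows by about 48 N per further rad of the knob; over 120 N (some 0.8 rad past tripping) the seal is crushed
- tab (a joint): travel of the red indicator tab, m: 0 in, 0.012 popped out. It springs out all at once when the clamp force reaches 80 N, and then stays out
- tab_tip (a point): outer end of the red indicator tab, 14 mm wide and 5 mm thick, which pops out sideways by 12 mm from the grey boss (68 mm across) in the middle of the lid, square to the stirrup, 169 mm above the worktop; 36 mm from the cooker's axis when in, 48 mm when out; towards the pot's +x when the lid is home
- reamer: white ceramic reamer plate, 124 mm across, 48 mm tall, loose; origin under its centre
- squeezer: aluminium lemon squeezer lying flat, 255 mm long, 54 mm tall, loose; origin under its middle, x axis towards its cups
- jar: glass storage jar with clipped lid, 94 mm across, 130 mm tall, loose; origin under its centre
- scraper: red silicone scraper lying flat, 250 mm long, 55 mm wide, loose; origin under its middle
- lemon_bowl: blue bowl with two lemons, 144 mm across, about 75 mm tall, loose; origin under its centre
- mug: white mug, 80 mm across, 92 mm tall, loose; origin under its centre

How it is judged:
By the outcome, as a careful person would: the job done as asked, in the order asked, and still so for the second after the job is handed in, with the robot touching nothing.
It also fails if it takes over 70 s, if anything falls off the work surface, if the arm or the gripper's body presses on something with over 40 N, if the wrist force passes 120 N, or if a joint passes its speed limit or range.

## Working session

There is one attempt and no reset: what is moved stays moved. The work goes in short steps, Python scripts to look and compute and a tool call to move; the robot and the scene stay as the last step left them, time stands still between calls to the robot, and variables do not carry over. Pictures are saved under pics/ and viewed, at most 10 in all, crops included, and the job is handed in when it is done.

Besides the shell and the picture viewer there is one more tool, called after ">>>" by a JSON object that holds its "op" and its "data", one argument or row to a line. move_arm: Moves the arm, as the interface text tells. Its arguments: {"type":"object","properties":{"rows":{"type":"array"},"newtons":{"type":"number"}},"required":["rows"]}

```bash
mkdir -p pics; cat > h.py <<'E'
import numpy as np, cv2
from plant import r, snapshot
from scipy.spatial.transform import Rotation as R
def snap(n,name):
    s=snapshot(n); cv2.imwrite('pics/'+name+'.png',s['color'][:,:,::-1]); np.savez('pics/'+name,**s); return s
def pts(s):
    h,w=s['depth'].shape; v,u=np.mgrid[:h,:w]; K=np.array(s['mtx']); d=s['depth']
    x=(u-K[0,2])/K[0,0]*d; y=(v-K[1,2])/K[1,1]*d
    P=np.stack([x,-y,-d],-1)
    return P@R.from_quat(s['orientation']).as_matrix().T+np.array(s['eye'])
E
python3 - <<'E'
from h import *
for n in('scene','top'):
    s=snap(n,n+'0'); print(n,s['mtx'],s['eye'],s['orientation'])
print(r.get_state())
a=cv2.imread('pics/top0.png')
E
```

```text
scene [[542.37935602   0.         282.87926078]
 [  0.         542.37935602 207.72206098]
 [  0.           0.           1.        ]] [ 1.33622337 -0.85525974  1.55774295] [0.31980488 0.1157671  0.31648096 0.88552957]
top [[388.88202341   0.         272.69694072]
 [  0.         388.88202341 215.88499766]
 [  0.           0.           1.        ]] [0.51331289 0.01116286 1.33419032] [ 0.02007405 -0.01331984 -0.70396982  0.70982118]
{'clock': 0.1, 'q': array([-1.06616914,  0.68989741, -0.19453454,  1.56622037,  0.15731633,
        0.90244691, -0.21510379]), 'qd': array([-0.00126145, -0.00131244,  0.00125654, -0.00139315,  0.0005379 ,
        0.00036464, -0.00201484]), 'joint_torque': array([-4.00548321e-03, -5.28500998e+01, -1.27185736e+00, -1.53836238e+01,
       -5.25835028e-02,  1.97175235e-03,  4.62570620e-05]), 'tool_pos': array([0.28340323, 0.55673856, 0.4039973 ]), 'eef_rot': array([ 2.33200686e-01,  9.72428309e-01, -7.78832304e-04, -1.29769251e-04]), 'contact_force': array([ 0.44444983, -0.20908952, -0.7629249 ]), 'moment': array([-0.01508071,  0.0065217 , -0.0134566 ]), 'finger_force': 0.0, 'opening': 0.9985580021949007}
```

View pics/top0.png

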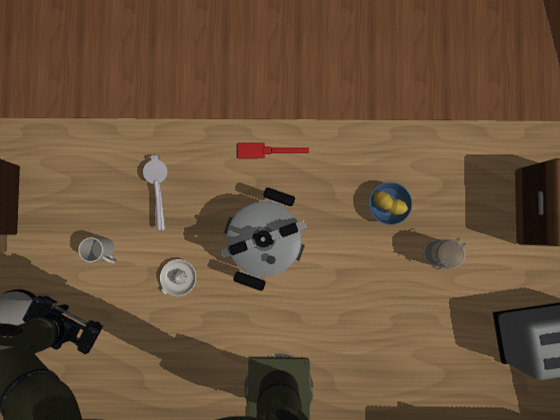

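View pics/scene0.png

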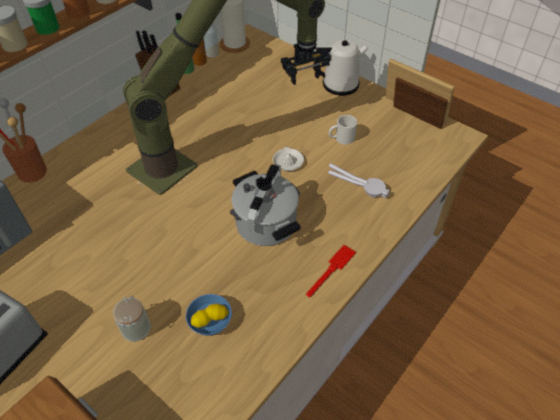

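```bash
python3 - <<'E'
from h import *
for n in ('top0','scene0'):
    s=np.load(f'pics/{n}.npz'); P=pts(s); c=s['color']
    if n=='top0':
        for uv in [(280,197),(249,282),(238,247),(289,230),(263,239),(229,226),(302,254),(268,260)]: print(uv,P[uv[1],uv[0]].round(4))
    dark=(c.max(-1)<45)
    C=np.array([.44,.035])
    near=np.hypot(P[...,0]-C[0],P[...,1]-C[1])<.2
    for lo,hi in [(.06,.13),(.185,.215),(.24,.262)]:
        m=near&(P[...,2]>lo)&(P[...,2]<hi)&dark
        k,l,st,ce=cv2.connectedComponentsWithStats(m.astype(np.uint8))
        for i in range(1,k):
            if st[i,4]>12:
                q=P[l==i]; cv=np.cov(q[:,:2].T); w,V=np.linalg.eigh(cv); print(n,lo,st[i,4],q.mean(0).round(4),q.min(0).round(3),q.max(0).round(3),'ang',np.degrees(np.arctan2(V[1,1],V[0,1])).round(1), ce[i].round())
a=cv2.imread('pics/top0.png')[175:305,190:330]; b=cv2.imread('pics/scene0.png')[160:250,220:310]
cv2.imwrite('pics/c0.png',np.hstack([cv2.resize(a,(420,390),interpolation=2),cv2.resize(b,(380,390),interpolation=2)]))
E
```

```text
(280, 197) [6.30e-01 6.00e-04 1.21e-01]
(249, 282) [0.3648 0.0947 0.1207]
(238, 247) [0.4756 0.1217 0.208 ]
(289, 230) [ 0.5259 -0.0252  0.2123]
(263, 239) [0.4999 0.0481 0.2515]
(229, 226) [0.5374 0.1562 0.1451]
(302, 254) [ 0.4469 -0.0769  0.0029]
(268, 260) [0.4375 0.0351 0.1853]
top0 0.06 195 [0.6248 0.0009 0.1205] [ 0.605 -0.04   0.109] [0.639 0.054 0.129] ang 75.6 [280. 199.]
top0 0.06 318 [0.3691 0.0948 0.1215] [0.343 0.048 0.112] [0.396 0.142 0.129] ang 71.6 [249. 281.]
top0 0.185 161 [ 0.528  -0.0228  0.2089] [ 0.508 -0.049  0.202] [0.547 0.004 0.215] ang 111.0 [288. 229.]
top0 0.185 33 [0.517  0.0478 0.2134] [0.508 0.032 0.209] [0.525 0.067 0.215] ang 77.9 [264. 233.]
top0 0.185 170 [0.474  0.1231 0.2088] [0.455 0.098 0.201] [0.493 0.151 0.214] ang 110.6 [237. 248.]
top0 0.24 98 [0.502  0.0507 0.2495] [0.486 0.023 0.242] [0.516 0.079 0.255] ang 71.1 [262. 238.]
scene0 0.06 69 [0.3733 0.0849 0.1211] [0.357 0.042 0.111] [0.398 0.133 0.129] ang 74.8 [243. 178.]
scene0 0.06 47 [ 0.6292 -0.0085  0.1206] [ 0.615 -0.044  0.113] [0.639 0.034 0.127] ang 75.6 [281. 229.]
scene0 0.185 77 [0.4865 0.1204 0.2056] [0.468 0.097 0.188] [0.502 0.149 0.215] ang 114.7 [273. 170.]
scene0 0.185 37 [0.5212 0.0459 0.2111] [0.509 0.026 0.203] [0.533 0.069 0.215] ang 90.5 [267. 186.]
scene0 0.185 88 [ 0.5399 -0.0277  0.2063] [ 0.518 -0.051  0.194] [ 0.557 -0.003  0.215] ang 109.0 [256. 203.]
scene0 0.24 56 [0.5113 0.0464 0.2463] [0.497 0.018 0.24 ] [0.523 0.075 0.256] ang 71.8 [264. 178.]
```

View pics/c0.png

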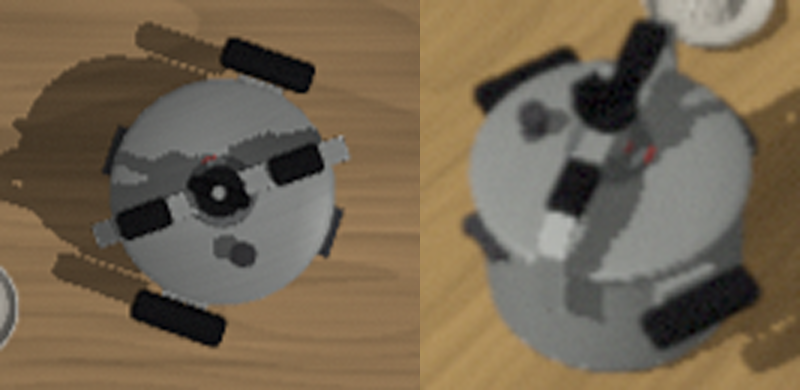

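```bash
cat >> h.py <<'E'
C=np.array([.502,.049])
def yaw(M): return np.degrees(np.arctan2(M[1,1],M[0,1]))  # world angle of tool y
def plan(poses,claw,vmax=.035,wmax=6):
    """poses: (x,y,z,world angle of tool y in deg), prints rows from the measured pose"""
    st=r.get_state(); M=R.from_quat(st['eef_rot']).as_matrix(); p=np.array(st['tool_pos']); a=yaw(M)
    print('now',p.round(4),round(a,1)); rows=[]
    for x,y,z,b in poses:
        t=np.array([x,y,z]); n=max(1,int(np.ceil(max(np.linalg.norm(t-p)/vmax,abs(b-a)/wmax-1e-6))))
        step=(t-p)/n; sp=np.radians(-(b-a)/n)
        for i in range(n):
            ar=np.radians(a-np.degrees(sp)*i) 
            Y=np.array([np.cos(ar),np.sin(ar),0]); Z=np.array([0,0,-1.]); X=np.cross(Y,Z)
            rows.append([round(float(step@X),3),round(float(step@Y),3),round(float(step@Z),3),round(float(sp),3),claw])
        p,a=t,b
    for i in range(0,len(rows),10): print(rows[i:i+10])
def pol(rad,deg): return C+rad*np.array([np.cos(np.radians(deg)),np.sin(np.radians(deg))])
E
python3 - <<'E'
from h import *
g=pol(.081,110.3); plan([(*g,.404,20.3)],.06)
E
```

```text
now [0.2834 0.5567 0.404 ] 63.0
[[-0.026, -0.021, -0.0, 0.053, 0.06], [-0.027, -0.02, -0.0, 0.053, 0.06], [-0.028, -0.018, -0.0, 0.053, 0.06], [-0.029, -0.017, -0.0, 0.053, 0.06], [-0.03, -0.015, -0.0, 0.053, 0.06], [-0.031, -0.014, -0.0, 0.053, 0.06], [-0.031, -0.012, -0.0, 0.053, 0.06], [-0.032, -0.01, -0.0, 0.053, 0.06], [-0.033, -0.009, -0.0, 0.053, 0.06], [-0.033, -0.007, -0.0, 0.053, 0.06]]
[[-0.033, -0.005, -0.0, 0.053, 0.06], [-0.034, -0.003, -0.0, 0.053, 0.06], [-0.034, -0.002, -0.0, 0.053, 0.06], [-0.034, 0.0, -0.0, 0.053, 0.06]]
```

>>> {"op": "move_arm", "data": {
  "rows": [
    [-0.026,-0.021,0,0.053,0.06],
    [-0.027,-0.02,0,0.053,0.06],
    [-0.028,-0.018,0,0.053,0.06],
    [-0.029,-0.017,0,0.053,0.06],
    [-0.03,-0.015,0,0.053,0.06],
    [-0.031,-0.014,0,0.053,0.06],
    [-0.031,-0.012,0,0.053,0.06],
    [-0.032,-0.01,0,0.053,0.06],
    [-0.033,-0.009,0,0.053,0.06],
    [-0.033,-0.007,0,0.053,0.06]
  ],
  "newtons": 30
}}

```text
clock: 0.93
tool_pos: [0.4196, 0.2479, 0.4046]
eef_rot: [0.481, 0.877, -0.0, -0.0]
contact_force: [0.5, 0.0, 0.1]
opening: 0.68
finger_force: 0.0
```

>>> {"op": "move_arm", "data": {
  "rows": [
    [-0.033,-0.005,0,0.053,0.06],
    [-0.034,-0.003,0,0.053,0.06],
    [-0.034,-0.002,0,0.053,0.06],
    [-0.034,0,0,0.053,0.06],
    [0,0,0,0,0.06]
  ]
}}

```text
clock: 1.35
tool_pos: [0.4764, 0.1184, 0.4046]
eef_rot: [0.575, 0.818, -0.002, 0.002]
contact_force: [1.3, 0.4, 0.7]
opening: 0.683
finger_force: 0.0
```

```bash
python3 - <<'E'
from h import *
st=r.get_state(); print(st['q'].round(2),st['contact_force'],st['opening'])
s=snap('scene','s1'); t=snap('top','t1')
a=s['color'][130:260,200:330]; b=t['color'][175:305,190:330]
cv2.imwrite('pics/c1.png',np.hstack([cv2.resize(b,(420,390),interpolation=2),cv2.resize(a,(380,390),interpolation=2)])[:,:,::-1])
g=pol(.081,110.3); plan([(*g,.404,20.3),(*g,.349,20.3)],.05)
E
```

```text
[-0.32  0.51 -0.03  1.97  0.03  0.66 -0.03] [1.28916256 0.41820992 0.72069232] 0.6829871241197825
now [0.4745 0.1241 0.4045] 20.3
[[0.001, -0.0, 0.0, 0.0, 0.05], [0.0, 0.0, 0.028, -0.0, 0.05], [0.0, 0.0, 0.028, -0.0, 0.05]]
```

View pics/c1.png

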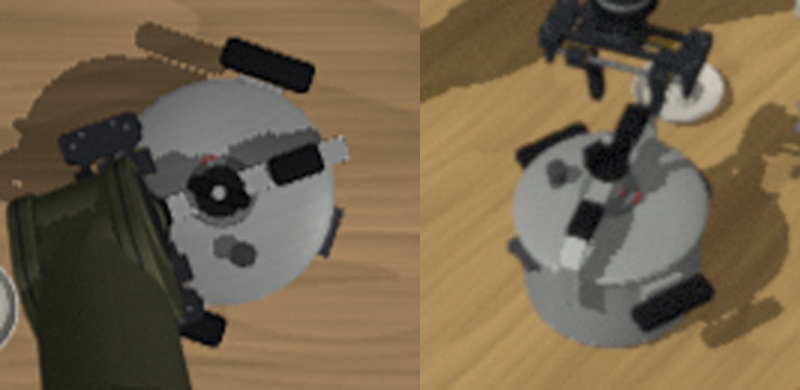

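The picture shows the gripper open above the far-left grip (right panel ~(635,110)) with its closing line across the stirrup; nothing is disturbed. Descend.

>>> {"op": "move_arm", "data": {
  "rows": [
    [0.001,0,0.01,0,0.05],
    [0,0,0.015,0,0.05],
    [0,0,0.015,0,0.05],
    [0,0,0.012,0,0.05],
    [0,0,0,0,0.05]
  ]
}}

```text
clock: 1.87
tool_pos: [0.4725, 0.128, 0.3508]
eef_rot: [0.568, 0.823, -0.001, -0.002]
contact_force: [0.5, 0.8, 0.2]
opening: 0.564
finger_force: 0.0
```

>>> {"op": "move_arm", "data": {
  "rows": [
    [0,0,0,0,0.04],
    [0,0,0,0,0.034],
    [0,0,0,0,0.034]
  ]
}}

```text
clock: 2.12
tool_pos: [0.474, 0.1271, 0.3534]
eef_rot: [0.57, 0.822, 0.001, 0.0]
contact_force: [-0.2, -0.3, 0.5]
opening: 0.392
finger_force: 0.0
```

```bash
python3 - <<'E'
from h import *
st=r.get_state(); print(st['contact_force'],st['moment'],st['opening']*88.1)
plan([(*pol(.081,a),.3525,a-90) for a in np.arange(104.3,73,-6)],.034)
E
```

```text
[-0.20831815 -0.27124825  0.49497053] [-0.00793872  0.01589291  0.02039646] 34.5131309806606
now [0.474  0.1271 0.3534] 20.6
[[-0.001, 0.004, 0.0, 0.055, 0.034], [-0.001, 0.004, 0.0, 0.055, 0.034], [-0.0, 0.008, 0.0, 0.105, 0.034], [-0.0, 0.008, 0.0, 0.105, 0.034], [-0.0, 0.008, 0.0, 0.105, 0.034], [-0.0, 0.008, 0.0, 0.105, 0.034], [-0.0, 0.008, 0.0, 0.105, 0.034]]
```

>>> {"op": "move_arm", "data": {
  "rows": [
    [0,0.004,0,0.055,0.034],
    [0,0.004,0,0.055,0.034],
    [0,0.008,0,0.105,0.034],
    [0,0.008,0,0.105,0.034]
  ]
}}

```text
clock: 2.45
tool_pos: [0.4956, 0.1315, 0.3532]
eef_rot: [0.695, 0.719, -0.002, -0.001]
contact_force: [-4.6, -2.8, 2.0]
opening: 0.384
finger_force: 2.3
```

```bash
python3 - <<'E'
from h import *
st=r.get_state(); print(st['contact_force'],st['moment'],st['opening']*88.1)
plan([(*pol(.081,a),.3525,a-90) for a in np.arange(86.3,73,-5)],.034)
E
```

```text
[-4.59831184 -2.75203828  2.01344513] [-0.61394277  1.00694566  0.09845542] 33.863853258169556
now [0.4956 0.1315 0.3532] 1.9
[[-0.002, 0.012, 0.001, 0.098, 0.034], [-0.0, 0.007, 0.0, 0.087, 0.034], [-0.0, 0.007, 0.0, 0.087, 0.034]]
```

>>> {"op": "move_arm", "data": {
  "rows": [
    [0,0.008,0,0.09,0.034],
    [0,0.008,0,0.09,0.034],
    [0,0.006,0,0.07,0.034]
  ]
}}

```text
clock: 2.7
tool_pos: [0.5179, 0.1312, 0.3532]
eef_rot: [0.779, 0.627, -0.002, -0.001]
contact_force: [-4.8, -0.2, 2.6]
opening: 0.387
finger_force: 2.3
```

```bash
python3 - <<'E'
from h import *
st=r.get_state(); print(st['contact_force'],st['moment'],st['opening']*88.1)
p=st['tool_pos'][:2]-C; print(np.hypot(*p),np.degrees(np.arctan2(p[1],p[0])),yaw(R.from_quat(st['eef_rot']).as_matrix()))
E
```

```text
[-4.78915736 -0.21158547  2.61141883] [-0.17359562  1.12012025  0.03049464] 34.11764332520969
0.08376607034344831 79.02584957350732 -12.353876030258439
```

>>> {"op": "move_arm", "data": {
  "rows": [
    [0.001,0.006,0,0.06,0.034],
    [0,0.005,0,0.06,0.034],
    [0,0,0,0,0.034]
  ]
}}

```text
clock: 2.95
tool_pos: [0.5294, 0.1294, 0.353]
eef_rot: [0.815, 0.58, -0.001, -0.0]
contact_force: [-2.3, -0.0, 0.2]
opening: 0.386
finger_force: 0.9
```

>>> {"op": "move_arm", "data": {
  "rows": [
    [0,0.002,0,0.026,0.034],
    [0,0.001,0,0.012,0.034]
  ]
}}

```text
clock: 3.12
tool_pos: [0.5318, 0.1286, 0.3529]
eef_rot: [0.825, 0.565, -0.001, -0.001]
contact_force: [-3.7, -0.7, 2.2]
opening: 0.384
finger_force: 2.0
```

```bash
cat >> h.py <<'E'
def where():
    st=r.get_state(); p=st['tool_pos'][:2]-C
    print('F',st['contact_force'].round(1),'M',st['moment'].round(2),'open',round(st['opening']*88.1,1),'rad/ang',np.hypot(*p).round(4),np.degrees(np.arctan2(p[1],p[0])).round(1),'yaw',yaw(R.from_quat(st['eef_rot']).as_matrix()).round(1),'q7',st['q'][6].round(2),st['clock'])
E
python3 -c "
from h import *
where()"
```

```text
F [-3.7 -0.7  2.2] M [-0.18  1.12  0.12] open 33.8 rad/ang 0.085 69.5 yaw -21.2 q7 -0.5 3.1167
```

>>> {"op": "move_arm", "data": {
  "rows": [
    [0,0.001,0,0.012,0.034],
    [0,0.001,0,0.012,0.034]
  ]
}}

```text
clock: 3.28
tool_pos: [0.5336, 0.128, 0.3527]
eef_rot: [0.832, 0.555, -0.001, -0.001]
contact_force: [-7.6, -0.2, 5.6]
opening: 0.387
finger_force: 3.7
```

>>> {"op": "move_arm", "data": {
  "rows": [
    [0,0.001,0,0.012,0.034],
    [0,0,0,0,0.034]
  ]
}}

```text
clock: 3.45
tool_pos: [0.5338, 0.1278, 0.3526]
eef_rot: [0.835, 0.55, -0.002, -0.002]
contact_force: [-8.4, -0.0, 5.8]
opening: 0.388
finger_force: 4.0
```

```bash
python3 -c "
from h import *
where(); print(r.get_state()['q'])"
```

```text
F [-8.4 -0.   5.8] M [-0.    1.93  0.12] open 34.2 rad/ang 0.085 68.0 yaw -23.2 q7 -0.53 3.45
[-0.43129558  0.6703185   0.18846184  1.8604804  -0.20090618  0.63401085
 -0.52538303]
```

>>> {"op": "move_arm", "data": {
  "rows": [
    [0,0.001,0,0,0.034],
    [0,0.001,0,0,0.034],
    [0,0,0,0,0.034]
  ]
}}

```text
clock: 3.7
tool_pos: [0.5345, 0.1277, 0.3525]
eef_rot: [0.835, 0.551, -0.003, -0.003]
contact_force: [-11.9, 1.4, 8.9]
opening: 0.386
finger_force: 5.8
```

```bash
python3 -c "
from h import *
where()"
```

```text
F [-11.9   1.4   8.9] M [0.33 2.63 0.12] open 34.0 rad/ang 0.0851 67.6 yaw -23.2 q7 -0.52 3.7
```

>>> {"op": "move_arm", "data": {
  "rows": [
    [0,-0.003,0,0,0.034],
    [0,-0.002,0,0,0.044],
    [0,0,0,0,0.044],
    [0,0,-0.02,0,0.044],
    [0,0,-0.03,0,0.05],
    [0,0,-0.035,0,0.06],
    [0.03,0,-0.01,0,0.06],
    [0.035,0,0,0,0.06],
    [0.035,0,0,0,0.06],
    [0.035,0,0,0,0.06]
  ]
}}

```text
clock: 4.53
tool_pos: [0.5875, 0.2542, 0.4489]
eef_rot: [0.835, 0.55, 0.002, 0.0]
contact_force: [0.3, -0.8, -1.1]
opening: 0.683
finger_force: 0.0
```

```bash
python3 - <<'E'
from h import *
where(); print(r.get_state()['tool_pos'], r.get_state()['q'])
s=snap('scene','s2'); t=snap('top','t2')
P=pts(t);c=t['color'];dark=(c.max(-1)<45)
near=np.hypot(P[...,0]-C[0],P[...,1]-C[1])<.18
for lo,hi in [(.06,.13),(.185,.215),(.24,.257)]:
    k,l,st,ce=cv2.connectedComponentsWithStats((near&(P[...,2]>lo)&(P[...,2]<hi)&dark).astype(np.uint8))
    for i in range(1,k):
        if st[i,4]>12:
            q=P[l==i]; w,V=np.linalg.eigh(np.cov(q[:,:2].T)); print(lo,st[i,4],q.mean(0).round(4),q.min(0).round(3),q.max(0).round(3),'ang',np.degrees(np.arctan2(V[1,1],V[0,1])).round(1))
a=s['color'][130:260,200:330]; b=t['color'][175:305,190:330]
cv2.imwrite('pics/c2.png',np.hstack([cv2.resize(b,(420,390),interpolation=2),cv2.resize(a,(380,390),interpolation=2)])[:,:,::-1])
E
```

```text
F [ 0.3 -0.8 -1.1] M [-0.08 -0.02 -0.04] open 60.2 rad/ang 0.2223 67.4 yaw -23.3 q7 -0.73 4.5333
[0.58745096 0.25422113 0.4489433 ] [-0.61150624  0.67295729  0.24633267  1.47804248 -0.18052926  1.0081589
 -0.72762979]
0.06 304 [0.6316 0.005  0.1212] [ 0.605 -0.043  0.105] [0.658 0.054 0.129] ang 71.5
0.06 312 [0.3694 0.0946 0.1216] [0.343 0.048 0.112] [0.396 0.142 0.128] ang 71.0
0.185 166 [0.526  0.1232 0.2084] [0.507 0.097 0.2  ] [0.545 0.149 0.214] ang 72.3
0.185 26 [0.5121 0.0397 0.2133] [0.5   0.032 0.211] [0.522 0.05  0.215] ang -153.3
0.185 21 [0.4873 0.0614 0.2132] [0.479 0.052 0.209] [0.496 0.073 0.215] ang 56.0
0.185 160 [ 0.4755 -0.0234  0.2087] [ 0.457 -0.049  0.201] [0.494 0.003 0.213] ang 72.4
0.24 52 [0.5157 0.0586 0.25  ] [0.503 0.046 0.243] [0.528 0.068 0.254] ang -146.1
0.24 47 [0.4866 0.041  0.2499] [0.475 0.031 0.243] [0.5   0.057 0.254] ang -140.4
```

View pics/c2.png

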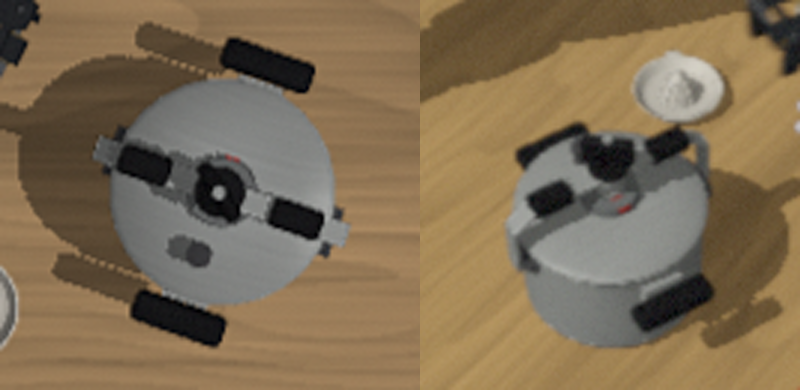

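```bash
sed -i 's/^C=.*/C=np.array([.5015,.0495])/' h.py; python3 - <<'E'
from h import *
plan([(*C,.445,121.2)],.045)
E
```

```text
now [0.5871 0.2599 0.4474] -22.8
[[-0.009, 0.0, 0.0, -0.105, 0.045], [-0.009, -0.001, 0.0, -0.105, 0.045], [-0.009, -0.002, 0.0, -0.105, 0.045], [-0.009, -0.003, 0.0, -0.105, 0.045], [-0.009, -0.004, 0.0, -0.105, 0.045], [-0.008, -0.005, 0.0, -0.105, 0.045], [-0.008, -0.005, 0.0, -0.105, 0.045], [-0.007, -0.006, 0.0, -0.105, 0.045], [-0.006, -0.007, 0.0, -0.105, 0.045], [-0.006, -0.008, 0.0, -0.105, 0.045]]
[[-0.005, -0.008, 0.0, -0.105, 0.045], [-0.004, -0.009, 0.0, -0.105, 0.045], [-0.003, -0.009, 0.0, -0.105, 0.045], [-0.002, -0.009, 0.0, -0.105, 0.045], [-0.001, -0.009, 0.0, -0.105, 0.045], [-0.0, -0.009, 0.0, -0.105, 0.045], [0.001, -0.009, 0.0, -0.105, 0.045], [0.002, -0.009, 0.0, -0.105, 0.045], [0.003, -0.009, 0.0, -0.105, 0.045], [0.004, -0.009, 0.0, -0.105, 0.045]]
[[0.005, -0.008, 0.0, -0.105, 0.045], [0.005, -0.008, 0.0, -0.105, 0.045], [0.006, -0.007, 0.0, -0.105, 0.045], [0.007, -0.006, 0.0, -0.105, 0.045]]
```

>>> {"op": "move_arm", "data": {
  "rows": [
    [-0.009,0.0,0.0,-0.105,0.045],
    [-0.009,-0.001,0.0,-0.105,0.045],
    [-0.009,-0.002,0.0,-0.105,0.045],
    [-0.009,-0.003,0.0,-0.105,0.045],
    [-0.009,-0.004,0.0,-0.105,0.045],
    [-0.008,-0.005,0.0,-0.105,0.045],
    [-0.008,-0.005,0.0,-0.105,0.045],
    [-0.007,-0.006,0.0,-0.105,0.045],
    [-0.006,-0.007,0.0,-0.105,0.045],
    [-0.006,-0.008,0.0,-0.105,0.045]
  ]
}}

```text
clock: 5.47
tool_pos: [0.5499, 0.1654, 0.4481]
eef_rot: [0.445, 0.895, 0.001, 0.001]
contact_force: [0.2, -0.5, 0.1]
opening: 0.513
finger_force: 0.0
```

>>> {"op": "move_arm", "data": {
  "rows": [
    [-0.005,-0.008,0.0,-0.105,0.045],
    [-0.004,-0.009,0.0,-0.105,0.045],
    [-0.003,-0.009,0.0,-0.105,0.045],
    [-0.002,-0.009,0.0,-0.105,0.045],
    [-0.001,-0.009,0.0,-0.105,0.045],
    [0,-0.009,0.0,-0.105,0.045],
    [0.001,-0.009,0.0,-0.105,0.045],
    [0.002,-0.009,0.0,-0.105,0.045],
    [0.003,-0.009,0.0,-0.105,0.045],
    [0.004,-0.009,0.0,-0.105,0.045]
  ]
}}

```text
clock: 6.3
tool_pos: [0.5135, 0.0789, 0.448]
eef_rot: [-0.063, 0.998, 0.0, 0.001]
contact_force: [0.1, -0.9, -0.7]
opening: 0.51
finger_force: 0.0
```

>>> {"op": "move_arm", "data": {
  "rows": [
    [0.005,-0.008,0.0,-0.105,0.045],
    [0.005,-0.008,0.0,-0.105,0.045],
    [0.006,-0.007,0.0,-0.105,0.045],
    [0.007,-0.006,0.0,-0.105,0.045],
    [0,0,0,0,0.045],
    [0,0,0,0,0.045]
  ]
}}

```text
clock: 6.8
tool_pos: [0.4992, 0.0447, 0.4479]
eef_rot: [-0.266, 0.964, 0.0, 0.001]
contact_force: [0.1, -0.2, 0.5]
opening: 0.513
finger_force: 0.0
```

```bash
python3 - <<'E'
from h import *
where()
s=snap('scene','s3')
plan([(*C,.445,121.2),(*C,.387,121.2)],.045)
cv2.imwrite('pics/c3.png',cv2.resize(s['color'][110:250,190:350],(640,560),interpolation=2)[:,:,::-1])
E
```

```text
F [ 0.1 -0.2  0.5] M [ 0.07 -0.    0.01] open 45.2 rad/ang 0.0053 -115.1 yaw 120.8 q7 1.59 6.8
now [0.4993 0.0454 0.448 ] 120.9
[[-0.004, 0.002, 0.003, -0.005, 0.045], [0.0, 0.0, 0.029, -0.0, 0.045], [0.0, 0.0, 0.029, -0.0, 0.045]]
```

View pics/c3.png

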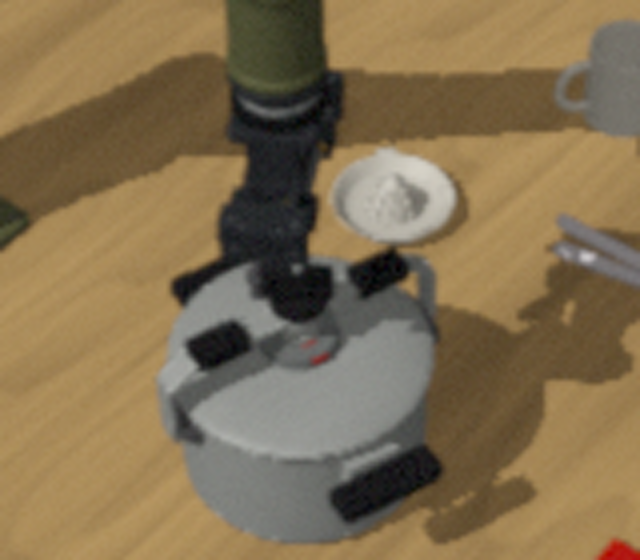

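The gripper stands over the knob (~(295,285)), with the red tab still in at ~(318,357). Centre, descend and grip the wing.

>>> {"op": "move_arm", "data": {
  "rows": [
    [-0.004,0.002,0,0,0.045],
    [0,0,0.01,0,0.045],
    [0,0,0.015,0,0.045],
    [0,0,0.015,0,0.045],
    [0,0,0.015,0,0.045],
    [0,0,0.006,0,0.045],
    [0,0,0,0,0.045]
  ]
}}

```text
clock: 7.43
tool_pos: [0.5011, 0.05, 0.3856]
eef_rot: [-0.268, 0.963, 0.0, -0.001]
contact_force: [-1.0, 0.3, 0.6]
opening: 0.515
finger_force: 0.0
```

```bash
python3 - <<'E'
from h import *
where()
plan([(*C,.387,121.2)],.045)
E
```

```text
F [-1.   0.3  0.6] M [ 0.07  0.03 -0.01] open 45.3 rad/ang 0.0006 127.7 yaw 121.1 q7 1.52 7.4333
now [0.5011 0.05   0.3856] 121.1
[[-0.0, -0.001, -0.001, -0.001, 0.045]]
```

>>> {"op": "move_arm", "data": {
  "rows": [
    [0,0,0,0,0.03],
    [0,0,0,0,0.02],
    [0,0,0,0,0.01],
    [0,0,0,0,0.01],
    [0,0,0,0,0.01]
  ],
  "newtons": 40
}}

```text
clock: 7.85
tool_pos: [0.5018, 0.0486, 0.3873]
eef_rot: [-0.268, 0.963, -0.001, 0.001]
contact_force: [0.4, -0.3, 2.7]
opening: 0.178
finger_force: 40.0
```

>>> {"op": "move_arm", "data": {
  "rows": [
    [0,0,0,0,0.01],
    [0,0,0,0.05,0.01],
    [0,0,0,0.1,0.01],
    [0,0,0,0.1,0.01],
    [0,0,0,0.05,0.01]
  ]
}}

```text
clock: 8.27
tool_pos: [0.5016, 0.0492, 0.3873]
eef_rot: [-0.119, 0.993, -0.0, 0.001]
contact_force: [0.8, -1.3, 2.7]
opening: 0.18
finger_force: 40.0
```

```bash
python3 - <<'E'
from h import *
where()
E
```

```text
F [ 0.8 -1.3  2.7] M [-0.22 -0.18  0.18] open 15.9 rad/ang 0.0003 -76.1 yaw 103.7 q7 1.29 8.2667
```

```bash
cat >> h.py <<'E'
def red():
    where()
    for n in('scene','top'):
        s=snapshot(n); c=s['color'].astype(int); P=pts(s)
        m=(c[...,0]>70)&(c[...,0]>2*c[...,1])&(np.hypot(P[...,0]-C[0],P[...,1]-C[1])<.1)
        q=P[m]; out=(q[:,:2]-C)@np.array([np.cos(np.radians(-19)),np.sin(np.radians(-19))]) if m.any() else np.zeros(1)
        print(n,m.sum(),'max out along pot x',out.max().round(4),'z',q[:,2].mean().round(3) if m.any() else None)
E
python3 -c "
from h import *
red()"
```

```text
F [ 0.8 -1.3  2.7] M [-0.22 -0.18  0.18] open 15.9 rad/ang 0.0003 -76.1 yaw 103.7 q7 1.29 8.2667
scene 4 max out along pot x 0.0461 z 0.169
top 3 max out along pot x 0.0237 z 1.334
```

>>> {"op": "move_arm", "data": {
  "rows": [
    [0,0,0,0.1,0.01],
    [0,0,0,0.1,0.01],
    [0,0,0,0.1,0.01],
    [0,0,0,0.1,0.01],
    [0,0,0,0.1,0.01],
    [0,0,0,0.1,0.01],
    [0,0,0,0.1,0.01],
    [0,0,0,0.1,0.01],
    [0,0,0,0.1,0.01],
    [0,0,0,0.1,0.01]
  ]
}}

```text
clock: 9.2
tool_pos: [0.502, 0.051, 0.3873]
eef_rot: [0.37, 0.929, 0.002, 0.001]
contact_force: [1.8, 3.2, 2.7]
opening: 0.176
finger_force: 40.0
```

```bash
python3 -c "
from h import *
red()"
```

```text
F [1.8 3.2 2.7] M [ 0.57 -0.37  0.22] open 15.5 rad/ang 0.0016 72.9 yaw 46.6 q7 0.56 9.2
scene 3 max out along pot x 0.0476 z 0.17
top 0 max out along pot x 0.0 z None
```

```bash
sed -i 's/>70)&(c\[...,0\]>2\*c/>55)\&(c[...,0]>1.6*c/;s/<.1)$/<.075)\&(P[...,2]>.155)\&(P[...,2]<.185)/' h.py; python3 -c "
from h import *
red()"
```

```text
F [2.9 4.5 3.9] M [ 0.86 -0.42 -0.15] open 15.4 rad/ang 0.0017 72.6 yaw 46.8 q7 0.56 9.3
scene 5 max out along pot x 0.0433 z 0.166
top 0 max out along pot x 0.0 z None
```

>>> {"op": "move_arm", "data": {
  "rows": [
    [0,0,0,0.1,0.01],
    [0,0,0,0.1,0.01],
    [0,0,0,0.1,0.01],
    [0,0,0,0.1,0.01]
  ]
}}

```text
clock: 9.73
tool_pos: [0.5026, 0.0515, 0.3874]
eef_rot: [0.546, 0.838, 0.003, 0.001]
contact_force: [4.0, 6.7, 0.9]
opening: 0.182
finger_force: 40.0
```

```bash
python3 -c "
from h import *
red()"
```

```text
F [4.  6.7 0.9] M [ 1.14 -0.75  0.22] open 16.0 rad/ang 0.0022 61.4 yaw 23.8 q7 0.27 9.7333
scene 5 max out along pot x 0.0445 z 0.165
top 0 max out along pot x 0.0 z None
```

>>> {"op": "move_arm", "data": {
  "rows": [
    [0.001,0.001,0,0.05,0.01],
    [0.001,0.001,0,0.05,0.01],
    [0,0,0,0.05,0.01],
    [0,0,0,0,0.01]
  ]
}}

```text
clock: 10.17
tool_pos: [0.5032, 0.0522, 0.3873]
eef_rot: [0.607, 0.795, 0.001, 0.001]
contact_force: [3.5, 1.2, 4.9]
opening: 0.178
finger_force: 40.0
```

```bash
python3 -c "
from h import *
red()"
```

```text
F [3.5 1.2 4.9] M [ 0.19 -0.56  0.07] open 15.7 rad/ang 0.0032 57.4 yaw 15.3 q7 0.16 10.1667
scene 7 max out along pot x 0.043 z 0.165
top 0 max out along pot x 0.0 z None
```

>>> {"op": "move_arm", "data": {
  "rows": [
    [0,0,0,0.1,0.01],
    [0.001,0,0,0.1,0.01]
  ]
}}

```text
clock: 10.43
tool_pos: [0.5035, 0.0524, 0.3873]
eef_rot: [0.684, 0.729, 0.002, 0.002]
contact_force: [5.5, -1.6, 1.8]
opening: 0.176
finger_force: 40.0
```

```bash
python3 -c "
from h import *
red()"
```

```text
F [ 5.5 -1.6  1.8] M [-0.46 -1.01  0.26] open 15.5 rad/ang 0.0035 55.9 yaw 3.6 q7 0.01 10.4333
scene 5 max out along pot x 0.0409 z 0.164
top 0 max out along pot x 0.0 z None
```

>>> {"op": "move_arm", "data": {
  "rows": [
    [0,0.001,0,0.1,0.01],
    [0,0.001,0,0.1,0.01]
  ]
}}

```text
clock: 10.7
tool_pos: [0.5046, 0.0524, 0.3873]
eef_rot: [0.754, 0.657, 0.001, 0.0]
contact_force: [0.3, 0.1, 7.6]
opening: 0.18
finger_force: 40.0
```

```bash
python3 -c "
from h import *
red()"
```

```text
F [0.3 0.1 7.6] M [-0.07 -0.02  0.21] open 15.9 rad/ang 0.0043 42.9 yaw -7.8 q7 -0.13 10.7
scene 6 max out along pot x 0.0435 z 0.167
top 0 max out along pot x 0.0 z None
```

>>> {"op": "move_arm", "data": {
  "rows": [
    [0,0,0,0.1,0.01],
    [0,0,0,0.1,0.01]
  ]
}}

```text
clock: 10.97
tool_pos: [0.5049, 0.0523, 0.3873]
eef_rot: [0.816, 0.579, 0.001, 0.001]
contact_force: [3.3, -0.7, 5.0]
opening: 0.177
finger_force: 40.0
```

```bash
python3 -c "
from h import *
red()"
```

```text
F [ 3.3 -0.7  5. ] M [-0.2  -0.6   0.21] open 15.6 rad/ang 0.0044 39.4 yaw -19.3 q7 -0.27 10.9667
scene 6 max out along pot x 0.0436 z 0.167
top 0 max out along pot x 0.0 z None
```

>>> {"op": "move_arm", "data": {
  "rows": [
    [0,0.001,0,0.1,0.01],
    [0,0,0,0.1,0.01]
  ]
}}

```text
clock: 11.23
tool_pos: [0.5056, 0.0521, 0.3873]
eef_rot: [0.869, 0.494, 0.001, 0.0]
contact_force: [2.9, -0.0, 7.2]
opening: 0.181
finger_force: 40.0
```

```bash
python3 -c "
from h import *
red()"
```

```text
F [ 2.9 -0.   7.2] M [-0.11 -0.35  0.26] open 15.9 rad/ang 0.0048 32.2 yaw -30.7 q7 -0.41 11.2333
scene 6 max out along pot x 0.0456 z 0.165
top 0 max out along pot x 0.0 z None
```

>>> {"op": "move_arm", "data": {
  "rows": [
    [0,0.001,0,0.1,0.01],
    [0,0,0,0.1,0.01]
  ]
}}

```text
clock: 11.5
tool_pos: [0.5061, 0.0517, 0.3873]
eef_rot: [0.914, 0.405, 0.0, -0.0]
contact_force: [1.3, -0.7, 7.3]
opening: 0.176
finger_force: 40.0
```

```bash
python3 -c "
from h import *
red()
s=snap('scene','s4');cv2.imwrite('pics/c4.png',cv2.resize(s['color'][165:235,230:320],(720,560),interpolation=2)[:,:,::-1])"
```

```text
F [ 1.3 -0.7  7.3] M [-0.04 -0.17  0.3 ] open 15.5 rad/ang 0.0051 25.1 yaw -42.2 q7 -0.55 11.5
scene 5 max out along pot x 0.0444 z 0.167
top 0 max out along pot x 0.0 z None
```

View pics/c4.png

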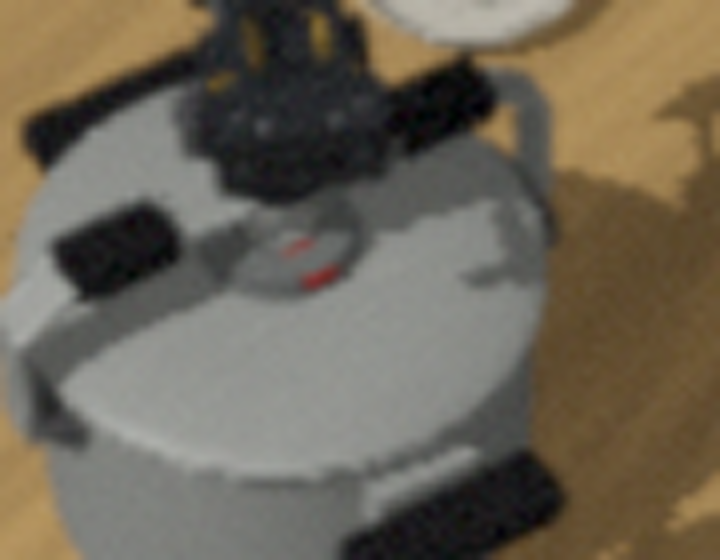

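The tab is visible at ~(320,275), still flush with the boss. Continue.

>>> {"op": "move_arm", "data": {
  "rows": [
    [0,0,0,0.1,0.01],
    [0,0,0,0.1,0.01]
  ]
}}

```text
clock: 11.82
tool_pos: [0.5064, 0.0514, 0.3873]
eef_rot: [0.95, 0.312, 0.001, 0.0]
contact_force: [2.1, -0.4, 6.0]
opening: 0.179
finger_force: 40.0
```

```bash
python3 -c "
from h import *
red()"
```

```text
F [ 2.1 -0.4  6. ] M [-0.26 -0.29  0.32] open 15.8 rad/ang 0.0052 20.9 yaw -53.7 q7 -0.69 11.8167
scene 7 max out along pot x 0.0425 z 0.165
top 0 max out along pot x 0.0 z None
```

>>> {"op": "move_arm", "data": {
  "rows": [
    [0,0,0,0.08,0.01],
    [0,0,0,0.07,0.01]
  ]
}}

```text
clock: 12.08
tool_pos: [0.5065, 0.0511, 0.3873]
eef_rot: [0.971, 0.24, 0.001, 0.001]
contact_force: [2.9, -0.9, 6.7]
opening: 0.172
finger_force: 40.0
```

```bash
python3 -c "
from h import *
red()"
```

```text
F [ 2.9 -0.9  6.7] M [-0.31 -0.28  0.28] open 15.2 rad/ang 0.0053 18.1 yaw -62.2 q7 -0.8 12.0833
scene 5 max out along pot x 0.0409 z 0.164
top 0 max out along pot x 0.0 z None
```

>>> {"op": "move_arm", "data": {
  "rows": [
    [0,0,0,0.08,0.01],
    [0,0.001,0,0.07,0.01]
  ]
}}

```text
clock: 12.35
tool_pos: [0.5068, 0.0506, 0.3873]
eef_rot: [0.986, 0.167, 0.001, -0.0]
contact_force: [1.5, 0.8, 7.6]
opening: 0.177
finger_force: 40.0
```

```bash
python3 -c "
from h import *
red()"
```

```text
F [1.5 0.8 7.6] M [ 0.25 -0.05  0.29] open 15.6 rad/ang 0.0054 11.5 yaw -70.8 q7 -0.9 12.35
scene 5 max out along pot x 0.0415 z 0.165
top 0 max out along pot x 0.0 z None
```

>>> {"op": "move_arm", "data": {
  "rows": [
    [0,0,0,0.08,0.01],
    [0,0,0,0.08,0.01]
  ]
}}

```text
clock: 12.62
tool_pos: [0.5068, 0.0503, 0.3873]
eef_rot: [0.996, 0.087, 0.001, 0.0]
contact_force: [2.2, -1.1, 6.7]
opening: 0.18
finger_force: 40.0
```

```bash
python3 -c "
from h import *
red()"
```

```text
F [ 2.2 -1.1  6.7] M [-0.24 -0.3   0.34] open 15.9 rad/ang 0.0054 8.8 yaw -80.0 q7 -1.02 12.6167
scene 5 max out along pot x 0.0454 z 0.167
top 0 max out along pot x 0.0 z None
```

>>> {"op": "move_arm", "data": {
  "rows": [
    [0,0,0,0.08,0.01],
    [0,0,0,0.07,0.01]
  ]
}}

```text
clock: 12.88
tool_pos: [0.5068, 0.05, 0.3873]
eef_rot: [1.0, 0.012, 0.001, 0.0]
contact_force: [1.8, -2.6, 6.8]
opening: 0.172
finger_force: 40.0
```

```bash
python3 -c "
from h import *
red()"
```

```text
F [ 1.8 -2.6  6.8] M [-0.41 -0.22  0.33] open 15.2 rad/ang 0.0054 5.8 yaw -88.6 q7 -1.12 12.8833
scene 5 max out along pot x 0.0439 z 0.168
top 0 max out along pot x 0.0 z None
```

>>> {"op": "move_arm", "data": {
  "rows": [
    [0,0.001,0,0.08,0.01],
    [0,0,0,0.07,0.01]
  ]
}}

```text
clock: 13.15
tool_pos: [0.5069, 0.0494, 0.3873]
eef_rot: [0.998, -0.063, 0.001, -0.0]
contact_force: [2.2, -1.1, 7.2]
opening: 0.176
finger_force: 40.0
```

```bash
python3 -c "
from h import *
red()"
```

```text
F [ 2.2 -1.1  7.2] M [-0.1  -0.22  0.38] open 15.5 rad/ang 0.0054 -0.9 yaw -97.2 q7 -1.23 13.15
scene 6 max out along pot x 0.0431 z 0.166
top 0 max out along pot x 0.0 z None
```

>>> {"op": "move_arm", "data": {
  "rows": [
    [0,0,0,0.07,0.01],
    [0,0,0,0.05,0.01]
  ]
}}

```text
clock: 13.42
tool_pos: [0.5068, 0.0492, 0.3873]
eef_rot: [0.993, -0.122, 0.001, 0.0]
contact_force: [1.3, -0.7, 6.4]
opening: 0.179
finger_force: 40.1
```

```bash
python3 -c "
from h import *
red()"
```

```text
F [ 1.3 -0.7  6.4] M [-0.18 -0.19  0.29] open 15.7 rad/ang 0.0053 -3.0 yaw -104.0 q7 -1.32 13.4167
scene 5 max out along pot x 0.0424 z 0.166
top 0 max out along pot x 0.0 z None
```

>>> {"op": "move_arm", "data": {
  "rows": [
    [0,0,0,0.07,0.01],
    [0,0,0,0.06,0.01]
  ]
}}

```text
clock: 13.68
tool_pos: [0.5067, 0.049, 0.3873]
eef_rot: [0.982, -0.186, 0.001, 0.0]
contact_force: [2.2, -1.2, 6.8]
opening: 0.178
finger_force: 40.1
```

```bash
python3 -c "
from h import *
red()"
```

```text
F [ 2.2 -1.2  6.8] M [-0.35 -0.18  0.39] open 15.7 rad/ang 0.0053 -5.4 yaw -111.5 q7 -1.41 13.6833
scene 20 max out along pot x 0.0537 z 0.166
top 0 max out along pot x 0.0 z None
```

The red count jumped from 5 to 20 pixels and the outermost red point moved out about 11 mm, so the tab has popped. Let go.

>>> {"op": "move_arm", "data": {
  "rows": [
    [0,0,0,0,0.025],
    [0,0,0,0,0.04],
    [0,0,0,0,0.045],
    [0,0,0,0,0.045],
    [0,0,-0.02,0,0.045],
    [0,0,-0.035,0,0.045],
    [0,0,-0.04,0,0.045],
    [-0.02,-0.03,-0.01,0,0.045],
    [0,-0.03,0,0,0.045],
    [0,0,0,0,0.045]
  ]
}}

```text
clock: 14.62
tool_pos: [0.5106, 0.1196, 0.4915]
eef_rot: [0.983, -0.181, -0.0, -0.002]
contact_force: [-0.2, 1.5, -1.2]
opening: 0.51
finger_force: 0.0
```

```bash
python3 -c "
from h import *
red(); print(r.get_state()['tool_pos'])
s=snap('scene','s5');t=snap('top','t5')
a=s['color'][150:250,210:320]; b=t['color'][175:305,190:330]
cv2.imwrite('pics/c5.png',np.hstack([cv2.resize(b,(380,400),interpolation=2),cv2.resize(a,(420,400),interpolation=2)])[:,:,::-1])"
```

```text
F [-0.2  1.5 -1.2] M [0.08 0.1  0.03] open 44.9 rad/ang 0.0707 82.6 yaw -110.9 q7 -1.66 14.6167
scene 18 max out along pot x 0.0557 z 0.169
top 24 max out along pot x 0.0464 z 0.17
[0.50949664 0.11461359 0.49110731]
```

View pics/c5.png

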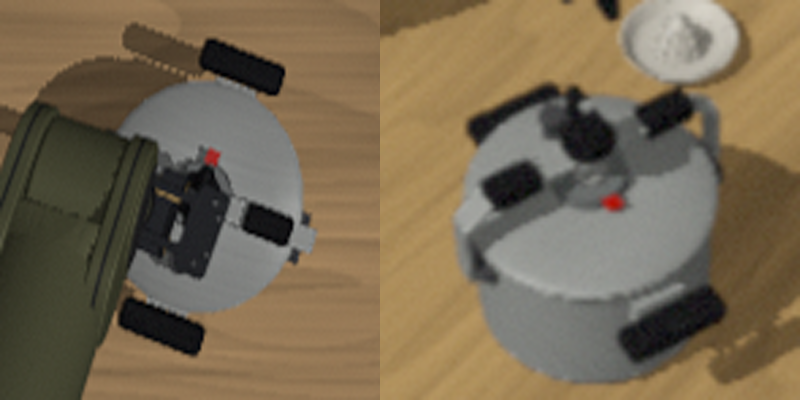

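The tab is out (bright red at (212,158) in the left panel and (613,203) in the right). The stirrup is over the lugs, the pot is where it was, and the gripper is clear.

```bash
python3 -c "
from h import *
print(r.finish_job())"
```

```text
the job is handed in; nothing more can be done
None
```

The cooker is closed: I turned the lid to its stop, tightened the knob until the red tab popped (at most about 0.13 rad past it), then let go; the job was handed in at about 15 s on the robot's clock.

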